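# Stack the filters on the test light

### The arm

A 6-joint arm with a two-finger parallel gripper is mounted at the origin on a cart in front of the work surface, level with it; the furniture and walls round the work are solid. World frame = base frame: x ahead of the robot, y to its left, z up, the work surface at z = 0. Lengths are in m, angles in degrees, forces in N, time in s.
With the tool pointing down it reaches from about 0.4 to 0.825 m from the base axis. Payload 7 kg.
Tool frame: the origin (TCP) lies on the centre line of the jaws, within the pads' length; the fingertips stand 19 mm ahead of it and the grasp point (between the pads) is the TCP (r.tip_extent is the distance from the TCP to the fingertips, in m); z points along the fingers, y is the line along which they close (so a half turn about z gives the same grasp; the last joint's range is limited). The gripper opens to 88 mm and grips with 3 to 60 N. Pads are 19 mm wide; open, the fingers measure 130 mm over their backs; the gripper's body (78 mm by 193 mm) begins 47 mm behind the grasp point.
Start: joints at [91.278, 20.546, 0.682, 0, -70.136, -16.507], TCP at [0.177, 0.651, 0.246] pointing down, gripper open.
Joint ranges: [-176.03, 176.03], [-82.01, 121.73], [-58.28, 71.71], [-173.87, 95.51], [-174.79, -0.11], [-173.66, 173.66]. Speed limits (degrees/s): [136.94, 136.94, 172.46, 180, 180, 180].

### API

Orientations are given as [roll, pitch, yaw] about the fixed x, y, z axes, in that order (R = Rz(yaw) Ry(pitch) Rx(roll)).
In Python, from plant import r gives the robot as it stands. The module is installed in compiled form; this text tells all that it offers.
- The arm moves only by the tool jog_arm, never from a script. Its argument "deltas" is a list that holds one entry, the list of rows, each a list of 5 numbers: the opening, from -1 (shut) to 1 (fully open), then the shift along the world's x, y, z in cm, then the turn about the world's z in rad. In form: [[[claw, dx, dy, dz, turn], ...]]. A call has 1 to 8 rows; each row shifts and turns the commanded pose from where the row before left it; what a row does not reach is not made up. A row lasts 1/8 s, in which the tool goes at most 62.5 mm and 10.7 degrees, less where a joint would pass 70% of its speed; a pose out of reach is approached as far as the arm can. A call with a gripper value outside its range is refused whole. The fingers move at their own pace and stop on an object; "force" is the grip in N (left out, the last holds). Time passes only in rows, so rows that do not move let the fingers close. It gives the time, the measured TCP pose, the force, the opening and the grip force at its end, in the units of the state.
- r.get_state(): the state, without advancing time (a new reading comes with each control period).
- r.capture(name): name is "scene" or "top" or "wrist"; returns the picture (400x640x3 uint8, blue, green, red); there is no depth.
- r.camera_info(name): a dict with "fx", "fy", "cx", "cy" (pixels), "view" (4x4, takes a point from world to camera coordinates). Camera axes: x right, y up, looking along -z (the intrinsics and any distortion apply to the point x, -y, -z); pixel columns grow to the right and rows downward; lengths in m; the calibration is good to about 2 mm. A picture is of the moment at which its call begins: read the wrist's pose just before it. camera_info takes no time and is no camera call; for the wrist camera it gives the pose at the moment of the call.
- r.close_job(): hands the job in; it is judged then, once.
The state is a dict: "time_s": time; "joints": joint angles; "qd": joint speeds; "joint_torque": joint torques, N m; "tcp_pos": TCP position; "eef_rot": TCP orientation; "contact_force": force on the tool from outside, world axes, zero at the start; "moment": the same for the moment, N m; "gripper_width": finger opening in m; "gripper_force": force on a finger pad.
Only numpy, scipy, OpenCV 4.12 (cv2) and the standard library are available. Lean on these libraries where they do the work, as an engineer would, in place of code of your own. Each camera call takes 0.05 s, during which the arm holds its last target. There are 200 camera calls.

### The job

Build up the filter stack on the round black test light with the white light port: the blue filter first, the green one on it, the amber one on that, and the silver dust cap on top to close it, each seated fully over the spigot of the one below so that the stack stands straight. Leave the red filter, the jar and the loupe where they are.

Things in the scene. Friction and masses are not known exactly. Their poses are not given: they have to be found in the camera images.
- light_seat (a point): seat of the fixed test light, on its axis 24 mm above the worktop: the first filter's underside centre comes here. Black round housing 90 mm wide, 14 mm high; on it a grey turret 52 mm wide, 10 mm high, whose top is the seat shoulder, then a spigot 4 mm high tapering from 40 to 33 mm with a white light port. z up
- filter_blue: loose black metal filter ring, blue glass on top, blue stripe round the side. 52 mm diameter; straight side 16 mm high (grasp here), then a 4 mm high spigot tapering from 40 to 33 mm. Underside: socket 44 mm wide, 5 mm deep, drops over the spigot below till the rim rests on its shoulder: 16 mm pitch. 50 to 100 g. Origin: centre of the underside; z up
- filter_green: loose black metal filter ring, green glass on top, green stripe round the side. 52 mm diameter; straight side 16 mm high (grasp here), then a 4 mm high spigot tapering from 40 to 33 mm. Underside: socket 44 mm wide, 5 mm deep, drops over the spigot below till the rim rests on its shoulder: 16 mm pitch. 50 to 100 g. Origin: centre of the underside; z up
- filter_amber: loose black metal filter ring, amber yellow glass on top, amber yellow stripe round the side. 52 mm diameter; straight side 16 mm high (grasp here), then a 4 mm high spigot tapering from 40 to 33 mm. Underside: socket 44 mm wide, 5 mm deep, drops over the spigot below till the rim rests on its shoulder: 16 mm pitch. 50 to 100 g. Origin: centre of the underside; z up
- dust_cap: loose silver dust cap: ring like the filters' (52 mm diameter, 16 mm high, socket 44 mm wide and 5 mm deep beneath), no glass, on top a black knob 20 mm wide and 14 mm high in place of the spigot; 30 mm high in all. 50 to 100 g. Origin: centre of the underside; z up
- filter_red: loose black metal filter ring, red glass on top, red stripe round the side. 52 mm diameter; straight side 16 mm high (grasp here), then a 4 mm high spigot tapering from 40 to 33 mm. Underside: socket 44 mm wide, 5 mm deep, drops over the spigot below till the rim rests on its shoulder: 16 mm pitch. 50 to 100 g. Origin: centre of the underside; z up
- jar: loose small screw jar, white with a blue lid, 42 mm diameter, 30 mm high. Origin: centre of the underside; z up
- loupe: loose black eye loupe, 35 mm diameter, 32 mm high. Origin: centre of the underside; z up
There are look-alikes about, which are no part of the job. What is shaped like the filter_green but pink is not meant. What is shaped like the part that bears light_seat but yellow is not meant.

How it is judged:
By the outcome, as a careful person would: the job done as asked, in the order asked, and still so for the second after the job is handed in, with the robot touching nothing.
It also fails if it takes over 93 s, if anything falls off the work surface, if the arm or the gripper's body presses on something with over 40 N, if the wrist force passes 120 N, or if a joint passes its speed limit or range.

## Working session

There is one attempt and no reset: what is moved stays moved. The work goes in short steps, Python scripts to look and compute and a tool call to move; the robot and the scene stay as the last step left them, time stands still between calls to the robot, and variables do not carry over. Pictures are saved under pics/ and viewed, at most 14 in all, crops included, and the job is handed in when it is done.

Besides the shell and the picture viewer there is one more tool, called in YAML: its name, and indented under it one key for each argument. jog_arm: Moves the arm, as the interface text tells. Its arguments: {"type":"object","properties":{"deltas":{"type":"array"},"force":{"type":"number"}},"required":["deltas"]}

```bash
mkdir -p pics
python3 - <<'E'
from plant import r
import cv2,numpy as np
for n in ("scene","top"):
    cv2.imwrite(f"pics/{n}0.png",r.capture(n))
    c=r.camera_info(n); print(n,{k:(np.round(v,4).tolist() if hasattr(v,'__len__') else v) for k,v in c.items()})
print(r.get_state())
E
```

```text
scene {'fx': 390.8466196142954, 'fy': 390.8466196142954, 'cx': 316.87214962670424, 'cy': 197.6639171214636, 'view': [[-0.855, -0.5185, 0.0062, 0.354], [0.2636, -0.4243, 0.8663, -0.2222], [-0.4466, 0.7423, 0.4995, -0.6255], [0.0, 0.0, 0.0, 1.0]]}
top {'fx': 507.45697122951236, 'fy': 507.45697122951236, 'cx': 316.88181091498177, 'cy': 192.89130151619446, 'view': [[0.0058, -0.9999, 0.0095, -0.1512], [0.9931, 0.0069, 0.1175, -0.4739], [-0.1175, 0.0087, 0.993, -1.1163], [0.0, 0.0, 0.0, 1.0]]}
{'time_s': 0.1, 'joints': array([ 9.12771129e+01,  2.05867792e+01,  6.40736491e-01, -1.93795827e-02,
       -7.01365800e+01, -1.65072794e+01]), 'qd': array([ 0.00787387, -0.19308501,  0.15236645,  0.09112818,  0.01109735,
       -0.05792854]), 'joint_torque': array([-4.83817421e-04, -5.84166133e+01,  2.93753117e+01,  7.01544374e+00,
        1.02117399e-02, -4.45425917e-05]), 'tcp_pos': array([0.17722254, 0.65090036, 0.24473044]), 'eef_rot': array([ 1.79915606e+02, -6.01021971e-03, -1.52367600e+01]), 'contact_force': array([-0.88861098,  0.73874277,  0.02899467]), 'moment': array([-0.03103369, -0.05999924,  0.02187129]), 'gripper_force': 0.0, 'gripper_width': 0.08754143992636843}
```

View pics/top0.png

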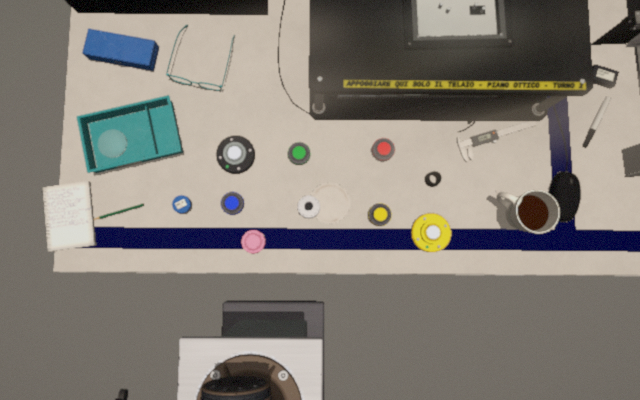

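View pics/scene0.png

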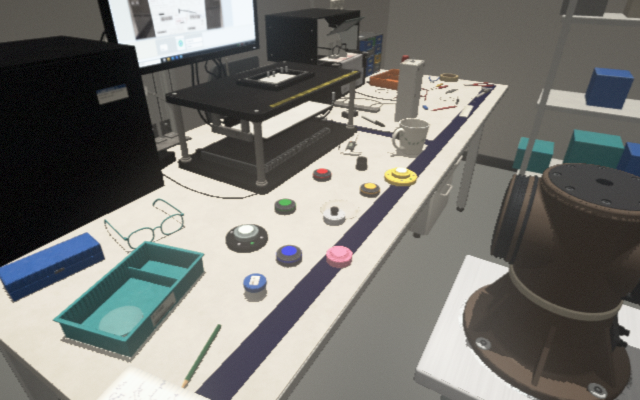

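Candidates in the top view:
- Green filter: (299,153). The pink look-alike is at (253,241).
- Blue filter: (232,203). The jar with the blue lid is at (181,204).
- Amber filter: (380,214). The yellow light look-alike is at (432,233).
- Black light with white port: (236,154). The yellow one is at (432,233).
- Dust cap: (308,207), beside a pale disc at (332,203).
- Red filter: (384,148), to be left alone.

Next I measure these in both views and check one close crop.

```bash
cat > h.py <<'E'
from plant import r
import cv2,numpy as np
def ray(n,u,v,c=None):
    c=c or r.camera_info(n); V=np.array(c["view"]); R=V[:3,:3]
    return -R.T@V[:3,3], R.T@np.array([(u-c["cx"])/c["fx"],-(v-c["cy"])/c["fy"],-1])
def plane(n,u,v,z,c=None):
    o,d=ray(n,u,v,c); return o+d*(z-o[2])/d[2]
def two(a,b):
    (o,d),(p,e)=a,b
    s=np.linalg.lstsq(np.c_[d,-e],p-o,rcond=None)[0]; P,Q=o+d*s[0],p+e*s[1]
    return (P+Q)/2,np.linalg.norm(P-Q)
def blob(im,box,f):
    u0,v0,u1,v1=box; h=cv2.cvtColor(im[v0:v1,u0:u1],cv2.COLOR_BGR2HSV).astype(int)
    m=f(h[...,0],h[...,1],h[...,2]).astype(np.uint8)
    n,l,s,c=cv2.connectedComponentsWithStats(m); k=1+np.argmax(s[1:,4])
    return c[k]+[u0,v0],s[k]
E
cat > m.py <<'E'
from h import *
t=cv2.imread("pics/top0.png"); s=cv2.imread("pics/scene0.png")
hue=lambda a,b:(lambda h,S,V:(h>a)&(h<b)&(S>150)&(V>60))
white=lambda h,S,V:(S<60)&(V>170)
black=lambda h,S,V:V<70
T={"blue":((218,188,247,218),(272,240,306,262),hue(105,130),.020),
"green":((285,140,313,167),(272,195,300,209),hue(45,85),.020),
"amber":((366,200,394,228),(358,180,382,191),hue(18,35),.020),
"light":((220,138,252,168),(232,223,262,238),white,.028),
"cap":((300,199,318,215),(326,203,344,220),black,.030),
"red":((370,135,398,162),(312,168,332,176),lambda h,S,V:((h<8)|(h>172))&(S>130)&(V>60),.020)}
for k,(a,b,f,z) in T.items():
    p,sa=blob(t,a,f); q,sb=blob(s,b,f)
    P,g=two(ray("top",*p),ray("scene",*q))
    print(k,p.round(1),sa[2:],q.round(1),sb[2:],"plane",plane("top",*p,z).round(4),plane("scene",*q,z).round(4),"tri",P.round(4),round(g,4))
for n,u,v in (("black base front edge",310,118),("tray r",180,150)): print(n,plane("top",u,v,0).round(3),plane("top",u,v,.2).round(3))
cv2.imwrite("pics/c1.png",cv2.resize(t[110:265,160:460],None,fx=2.6,fy=2.6,interpolation=cv2.INTER_CUBIC))
E
python3 m.py
```

```text
blue [231.1 202.3] [ 13  13 134] [288.6 250.4] [14  8 85] plane [0.4531 0.0459 0.02  ] [0.452  0.0468 0.02  ] tri [0.453  0.046  0.0191] 0.0005Traceback (most recent call last):
  File "m.py", line 13, in <module>
    p,sa=blob(t,a,f); q,sb=blob(s,b,f)
                           ~~~~^^^^^^^
  File "h.py", line 15, in blob
    n,l,s,c=cv2.connectedComponentsWithStats(m); k=1+np.argmax(s[1:,4])
                                                     ~~~~~~~~~^^^^^^^^^
    return _wrapfunc(a, 'argmax', axis=axis, out=out, **kwds)
    return bound(*args, **kwds)
ValueError: attempt to get argmax of an empty sequence
```

```bash
sed -i 's/(S>150)&(V>60)/(S>100)\&(V>50)/; s/n,l,s,c=cv2/if not m.any(): return np.array([np.nan]*2),np.zeros(5)\n    n,l,s,c=cv2/' m.py h.py; python3 m.py
```

```text
blue [231.3 202.5] [ 14  14 162] [288.7 250.3] [ 16  10 116] plane [0.4527 0.0455 0.02  ] [0.452  0.0466 0.02  ] tri [0.4527 0.0456 0.0191] 0.0001
green [298.6 152. ] [ 14  13 134] [284.7 201.9] [12  5 50] plane [ 0.57   -0.1056  0.02  ] [ 0.569  -0.1049  0.02  ] tri [ 0.5699 -0.1057  0.0193] 0.0005
amber [380.1 213.8] [ 15  15 175] [369.6 185.6] [12  6 57] plane [ 0.4292 -0.2917  0.02  ] [ 0.429  -0.2906  0.02  ] tri [ 0.4293 -0.2917  0.0194] 0.0002
light [233.8 152.2] [ 14  14 152] [245.2 228.4] [ 30  15 275] plane [0.5669 0.0415 0.028 ] [0.5683 0.0411 0.028 ] tri [0.5672 0.0417 0.0286] 0.001
 ** On entry to DLASCL parameter number  4 had an illegal value
 ** On entry to DLASCL parameter number  4 had an illegal value
 ** On entry to DLASCL parameter number  4 had an illegal value
 ** On entry to DLASCL parameter number  4 had an illegal value
 ** On entry to DLASCL parameter number  5 had an illegal value
 ** On entry to DLASCL parameter number  4 had an illegal valueTraceback (most recent call last):
  File "m.py", line 14, in <module>
    P,g=two(ray("top",*p),ray("scene",*q))
        ~~~^^^^^^^^^^^^^^^^^^^^^^^^^^^^^^^
  File "h.py", line 10, in two
    s=np.linalg.lstsq(np.c_[d,-e],p-o,rcond=None)[0]; P,Q=o+d*s[0],p+e*s[1]
      ~~~~~~~~~~~~~~~^^^^^^^^^^^^^^^^^^^^^^^^^^^^
    x, resids, rank, s = _umath_linalg.lstsq(a, b, rcond,
                         ~~~~~~~~~~~~~~~~~~~^^^^^^^^^^^^^
                                             signature=signature)
                                             ^^^^^^^^^^^^^^^^^^^^
    raise LinAlgError("SVD did not converge in Linear Least Squares")
numpy.linalg.LinAlgError: SVD did not converge in Linear Least Squares
```

```bash
sed -i 's/V<70/V<110/; s/    P,g=two.*/    P,g=two(ray("top",*p),ray("scene",*q)) if q[0]==q[0]==q[0] and p[0]==p[0] else (np.zeros(3),0)/' m.py; python3 m.py|tail -4
```

```text
cap [308.1 205.9] [ 8  8 45] [334.1 210.8] [ 7  7 40] plane [ 0.4452 -0.1286  0.03  ] [ 0.4398 -0.118   0.03  ] tri [ 0.4457 -0.1287  0.0225] 0.0005
red [383.5 148. ] [ 12  13 129] [321.6 170.7] [10  5 36] plane [ 0.5811 -0.3008  0.02  ] [ 0.5807 -0.3005  0.02  ] tri [ 0.581  -0.3009  0.0198] 0.0002
black base front edge [ 0.656 -0.131  0.   ] [ 0.602 -0.132  0.2  ]
tray r [0.577 0.171 0.   ] [0.536 0.118 0.2  ]
```

View pics/c1.png

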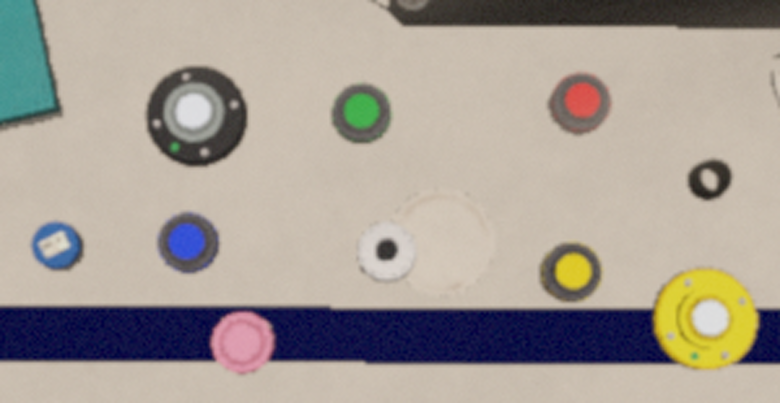

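The crop confirms the choices. Green, blue and amber are ring filters, and the jar has a printed label on its lid. Pink and yellow are the look-alikes. The silver cap with its black knob is at crop (387,250). The triangulated heights fit the known sizes (about 19–20 mm for the glasses, 28.6 mm for the port). I'll move over blue.

jog_arm:
  deltas:
    - [[1,2,-5,0,0.05],[1,2,-5,0,0.05],[1,2,-5,0,0.05],[1,2,-5,0,0.05],[1,2,-5,0,0.06],[1,2,-5,0,0],[1,2,-5,0,0],[1,2,-5,0,0]]
  force: 20

```text
time_s: 1.1
tcp_pos: [0.3375, 0.2495, 0.2455]
eef_rot: [-180.0, -0.0, -0.3]
contact_force: [1.6, -0.1, 0.1]
gripper_width: 0.0877
gripper_force: 0.0
```

jog_arm:
  deltas:
    - [[1,2.5,-5,0,0],[1,2.5,-5,0,0],[1,2.5,-5,0,0],[1,2.5,-5,0,0],[0.5,0,0,0,0],[0.5,0,0,0,0]]

```text
time_s: 1.85
tcp_pos: [0.4371, 0.0509, 0.2453]
eef_rot: [180.0, 0.0, -0.4]
contact_force: [0.1, 0.2, -0.2]
gripper_width: 0.0734
gripper_force: 0.0
```

Run:
```python
from h import *
c=r.camera_info("wrist"); im=r.capture("wrist"); cv2.imwrite("pics/w1.png",im)
import pickle; pickle.dump(c,open("w1.pkl","wb"))
s=r.get_state(); print(s["tcp_pos"],s["eef_rot"],s["contact_force"],s["gripper_width"],s["time_s"])
```

```text
[0.43701223 0.0515554  0.24536776] [ 1.79998140e+02  2.33281757e-02 -3.33478993e-01] [ 0.37156133  0.57327959 -0.01837534] 0.06944516195031931 1.9
```

View pics/w1.png

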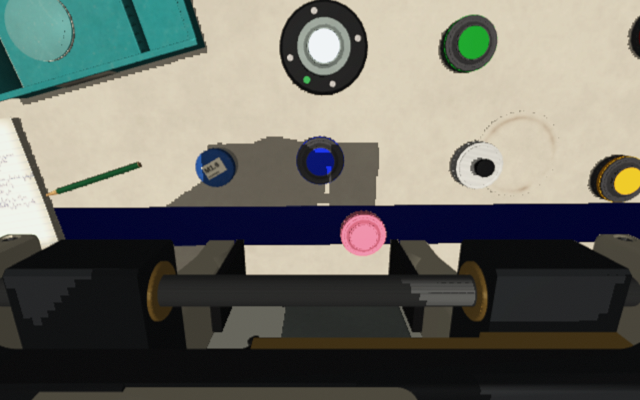

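The wrist view shows the light port at (323,45), blue at (320,160), the cap at (483,167), green at (474,42) and amber at (628,181). The pale disc is only a flat stain. I'll cross-check positions with this view.

```bash
cat > w.py <<'E'
from h import *; import pickle
c=pickle.load(open("w1.pkl","rb")); im=cv2.imread("pics/w1.png")
hue=lambda a,b:(lambda h,S,V:(h>a)&(h<b)&(S>100)&(V>40))
for k,b,f,z in (("blue",(295,135,345,188),hue(105,130),.02),("green",(435,12,500,75),hue(45,85),.02),
 ("light",(300,25,345,68),lambda h,S,V:(S<40)&(V>215),.028),("capknob",(465,150,500,185),lambda h,S,V:V<90,.03),
 ("lighthousing",(270,0,375,100),lambda h,S,V:V<80,.014)):
    p,s=blob(im,b,f); print(k,p.round(1),s,plane("wrist",*p,z,c).round(4))
print(plane("scene",261,183,0), plane("top",318,108,0))
E
python3 w.py
```

```text
blue [319.8 161.5] [ 11  13  29  29 658] [0.4531 0.0461 0.02  ]
green [473.2  42.1] [ 23  13  32  35 844] [ 0.57  -0.105  0.02 ]
light [323.6  45.1] [  8   3  32  35 831] [0.5671 0.042  0.028 ]
capknob [483.3 167.3] [  8   9  22  18 306] [ 0.4473 -0.1259  0.03  ]
lighthousing [323.2  47.3] [  10    0   88   95 3822] [0.5672 0.0421 0.014 ]
[ 0.70367099 -0.18143227  0.        ] [ 0.6800228  -0.14984001  0.        ]
```

jog_arm:
  deltas:
    - [[0.5,1.6,-0.6,-4,0.006],[0.5,0,0,-5,0],[0.5,0,0,-5,0],[0.5,0,0,-4,0],[0.5,0,0,-2,0],[0.5,0,0,0,0],[0.5,0,0,0,0]]

```text
time_s: 2.78
tcp_pos: [0.4538, 0.0464, 0.0464]
eef_rot: [-180.0, -0.1, 0.1]
contact_force: [-0.6, 0.1, 0.5]
gripper_width: 0.0659
gripper_force: 0.0
```

Run:
```python
from h import *
c=r.camera_info("scene");V=np.array(c["view"])
for z in (.1,.15,.2,.25):
    for xy in ((.70,-.18),):
        p=V@[*xy,z,1]; print(z,c["cx"]+c["fx"]*p[0]/-p[2], c["cy"]-c["fy"]*p[1]/-p[2])
```

```text
0.1 259.27533008407164 149.70935244618903
0.15 257.95414495657946 131.52379894516758
0.2 256.56505000784693 112.40349552779126
0.25 255.10267120637542 92.27447092743024
```

Blue lines up. I go down and grip it.

jog_arm:
  deltas:
    - [[0.5,0,0,-1.5,0],[0.5,0,0,-0.8,0],[0.5,0,0,0,0],[-0.2,0,0,0,0],[-0.2,0,0,0,0],[-0.2,0,0,0,0],[-0.2,0,0,0,0],[-0.2,0,0,0,0]]
  force: 25

```text
time_s: 3.78
tcp_pos: [0.4537, 0.0455, 0.023]
eef_rot: [-180.0, -0.0, 0.0]
contact_force: [-0.5, 1.5, 5.8]
gripper_width: 0.0506
gripper_force: 25.0
```

Run:
```python
from h import *
V=np.array(r.camera_info("wrist")["view"]); R=V[:3,:3]; print("cam",-R.T@V[:3,3],"look",-R[2]); s=r.get_state(); print(s["tcp_pos"],s["gripper_width"],s["gripper_force"],s["joints"].round(1))
```

```text
cam [0.52888567 0.04434423 0.1619361 ] look [-2.74685681e-01 -2.97296045e-04 -9.61534029e-01]
[0.45371018 0.04546719 0.02300349] 0.05061310417372952 25.00129871070385 [ 30.6  16.3 -41.9   0.  -31.7  59.4]
```

jog_arm:
  deltas:
    - [[-0.2,0,0,2,0],[-0.2,0,0,3,0],[-0.2,0,0,3,0],[-0.2,3,-0.1,0,0],[-0.2,4,-0.2,0,0],[-0.2,4.4,0,0,0],[-0.2,0,0,0,0],[-0.2,0,0,0,0]]

```text
time_s: 4.78
tcp_pos: [0.5664, 0.0419, 0.1017]
eef_rot: [180.0, 0.1, -0.0]
contact_force: [0.2, 0.2, -0.2]
gripper_width: 0.0503
gripper_force: 25.0
```

jog_arm:
  deltas:
    - [[-0.2,0,0,-2,0],[-0.2,0,0,-1,0],[-0.2,0,0,0,0],[-0.2,0,0,0,0]]

```text
time_s: 5.28
tcp_pos: [0.5675, 0.0424, 0.0732]
eef_rot: [-180.0, -0.0, 0.0]
contact_force: [1.5, 0.4, -0.1]
gripper_width: 0.0508
gripper_force: 25.0
```

Run:
```python
from h import *
im=r.capture("wrist"); cv2.imwrite("pics/w2.png",im)
s=r.get_state(); print(s["tcp_pos"],s["contact_force"],s["gripper_width"],s["gripper_force"])
```

```text
[0.56762664 0.04245402 0.07326256] [-0.05825946 -0.75880216 -0.87025975] 0.05093978619452604 24.99962965026498
```

View pics/w2.png

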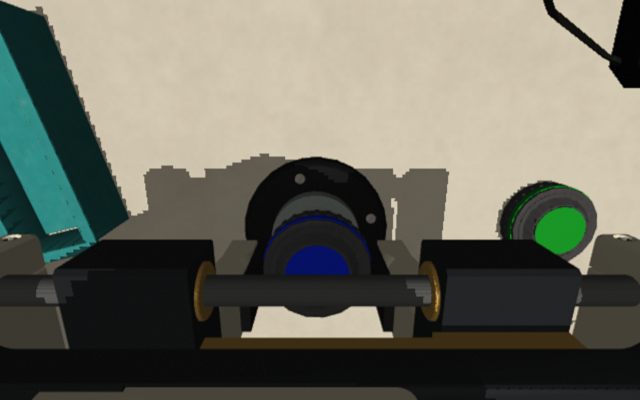

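Blue is held level at (318,262), above the turret. I lower it onto the seat.

jog_arm:
  deltas:
    - [[-0.2,0,0,-1.3,0],[-0.2,0,0,-0.6,0],[-0.2,0,0,-0.4,0],[-0.2,0,0,-0.3,0],[-0.2,0,0,0,0],[-0.2,0,0,0,0]]

```text
time_s: 6.08
tcp_pos: [0.5672, 0.0422, 0.0471]
eef_rot: [180.0, -0.0, 0.0]
contact_force: [-2.3, 0.3, 4.5]
gripper_width: 0.0503
gripper_force: 25.0
```

jog_arm:
  deltas:
    - [[0.5,0,0,0,0],[0.5,0,0,0,0],[0.5,0,0,0,0],[0.5,0,0,3,0],[0.5,0,0,4,0],[0.5,-2,0,5,-0.18],[0.5,-2,0,5,-0.18],[0.5,-2,0,3,-0.18]]

```text
time_s: 7.08
tcp_pos: [0.5074, 0.0424, 0.2492]
eef_rot: [-179.9, -0.1, -31.3]
contact_force: [-0.1, -0.4, -0.4]
gripper_width: 0.0657
gripper_force: 0.0
```

jog_arm:
  deltas:
    - [[0.5,0,0,0,-0.18],[0.5,0,0,0,-0.18],[0.5,0,0,0,-0.18],[0.5,0,0,0,-0.18],[0.5,0,0,0,-0.18],[0.5,0,0,0,-0.18],[0.5,0,0,0,-0.18],[0.5,0,0,0,-0.18]]

```text
time_s: 8.07
tcp_pos: [0.5073, 0.0423, 0.2465]
eef_rot: [180.0, 0.0, -113.8]
contact_force: [0.2, -0.2, -0.4]
gripper_width: 0.0656
gripper_force: 0.0
```

jog_arm:
  deltas:
    - [[0.5,0,0,0,-0.18],[0.5,0,0,0,-0.18],[0.5,0,0,0,-0.18],[0.5,0,0,0,-0.18],[0.5,0,-3,0,-0.18],[0.5,0,-3,0,-0.18],[0.5,0,-3,0,-0.18],[0.5,0,-1,0,-0.18]]

```text
time_s: 9.07
tcp_pos: [0.5071, -0.0591, 0.2465]
eef_rot: [-180.0, -0.0, 163.6]
contact_force: [0.1, 0.7, 0.0]
gripper_width: 0.0658
gripper_force: 0.0
```

Run:
```python
from h import *
im=r.capture("top"); cv2.imwrite("pics/t2.png",cv2.resize(im[90:290,150:450],None,fx=2.6,fy=2.6))
s=r.get_state(); print(s["tcp_pos"],s["eef_rot"],s["contact_force"],s["gripper_width"],s["joints"].round(1))
```

```text
[ 0.50706997 -0.05934165  0.24644168] [-1.79989349e+02 -1.27930899e-02  1.63153694e+02] [-0.34112623 -1.08468094 -0.15364247] 0.06554379562655958 [  15.4    4.9  -19.6    0.   -65.5 -122.2]
```

View pics/t2.png

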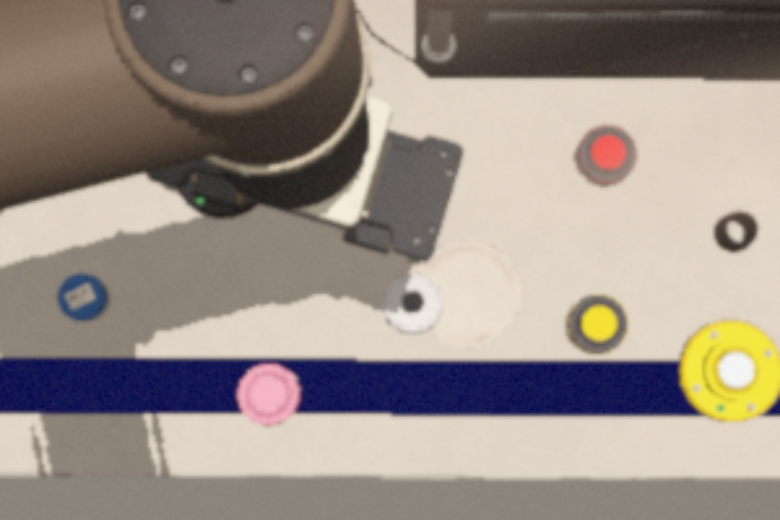

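Run:
```python
from h import *
c=r.camera_info("top");V=np.array(c["view"])
for z in (.38,.42,.46,.50,.54):
    print(z,[np.round(np.linalg.norm(plane("top",150+u/2.6,90+v/2.6,z)[:2]-[.507,-.0593]),4) for u,v in ((365,90),(340,145),(300,165),(385,150))])
# plate edges: line of front edge & left edge, top image, at candidate heights
for z in (.17,.2,.22): print(z,plane("top",150+430/2.6,90+77/2.6,z).round(4),plane("top",150+417/2.6,90+65/2.6,z).round(4),plane("top",150+640/2.6,90+79/2.6,z).round(4))
```

```text
0.38 [np.float64(0.0555), np.float64(0.0284), np.float64(0.0126), np.float64(0.0558)]
0.42 [np.float64(0.0513), np.float64(0.032), np.float64(0.0214), np.float64(0.0579)]
0.46 [np.float64(0.0489), np.float64(0.0373), np.float64(0.0301), np.float64(0.0611)]
0.5 [np.float64(0.0488), np.float64(0.0439), np.float64(0.0389), np.float64(0.0652)]
0.54 [np.float64(0.0508), np.float64(0.0511), np.float64(0.0476), np.float64(0.0702)]
0.17 [ 0.6065 -0.143   0.17  ] [ 0.6159 -0.1329  0.17  ] [ 0.6062 -0.3056  0.17  ]
0.2 [ 0.5984 -0.1429  0.2   ] [ 0.6076 -0.1331  0.2   ] [ 0.5982 -0.3005  0.2   ]
0.22 [ 0.5931 -0.1428  0.22  ] [ 0.602  -0.1332  0.22  ] [ 0.5929 -0.2972  0.22  ]
```

The wrist flange stays above the plate, so only the gripper body sits at plate height, with about 13 mm of clearance at this yaw. I move over green and take one wrist frame before going down.

jog_arm:
  deltas:
    - [[0.5,0,0,0,-0.15],[0.5,0,0,0,-0.15],[0.5,2,-1.5,0,-0.14],[0.5,2,-1.5,0,0],[0.5,1.9,-1.2,0,0],[0.5,0,0,-4,0],[0.5,0,0,0,0],[0.5,0,0,0,0]]

```text
time_s: 10.12
tcp_pos: [0.5667, -0.0996, 0.2077]
eef_rot: [-180.0, 0.0, 139.0]
contact_force: [-0.3, -0.2, 0.3]
gripper_width: 0.066
gripper_force: 0.0
```

Run:
```python
from h import *
c=r.camera_info("wrist"); im=r.capture("wrist")
p,s=blob(im,(0,0,640,400),lambda h,S,V:(h>45)&(h<80)&(S>100)&(V>40)); print(p,s,plane("wrist",*p,.02,c).round(4))
s=r.get_state(); print(s["tcp_pos"],s["eef_rot"],s["contact_force"])
cv2.imwrite("pics/w3.png",im)
```

```text
[315.04600812 187.09336942] [300 172  31  31 739] [ 0.5697 -0.1049  0.02  ]
[ 0.56700943 -0.09952525  0.20812072] [1.79942865e+02 8.89397997e-02 1.38941759e+02] [ 0.13779041 -0.54748596  0.50197735]
```

View pics/w3.png

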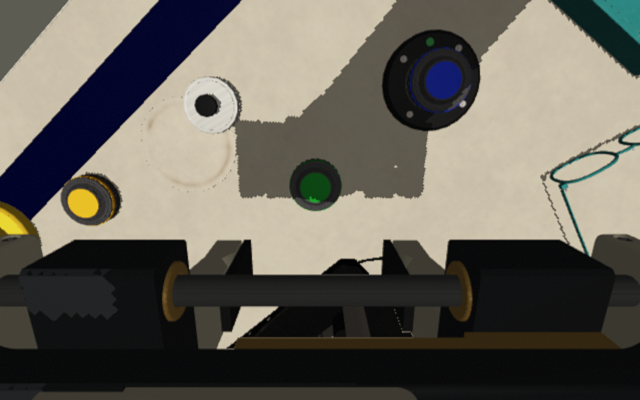

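Green is at (315,187), which gives (0.570,-0.105). Blue sits on the light at (443,80). Going down on green.

jog_arm:
  deltas:
    - [[0.5,-0.1,-0.2,-4,0],[0.5,0,0,-4,0],[0.5,0,0,-4,0],[0.5,0,0,-3,0],[0.5,0,0,-2,0],[0.5,0,0,0,0],[0.5,0,0,0,0]]

```text
time_s: 11.05
tcp_pos: [0.5666, -0.1015, 0.0382]
eef_rot: [179.9, 0.1, 138.9]
contact_force: [1.0, -0.4, -0.1]
gripper_width: 0.0656
gripper_force: 0.0
```

jog_arm:
  deltas:
    - [[0.5,0,0,-1,0],[0.5,0,0,-0.5,0],[0.5,0,0,0,0],[-0.2,0,0,0,0],[-0.2,0,0,0,0],[-0.2,0,0,0,0],[-0.2,0,0,0,0],[-0.2,0,0,0,0]]

```text
time_s: 12.05
tcp_pos: [0.5655, -0.1017, 0.0217]
eef_rot: [180.0, 0.0, 138.9]
contact_force: [-0.6, 0.2, 0.4]
gripper_width: 0.0511
gripper_force: 25.0
```

Run:
```python
from h import *; import math
c=None
s=r.get_state(); print(s["tcp_pos"],s["eef_rot"],s["gripper_width"],s["gripper_force"])
```

```text
[ 0.56546808 -0.10172285  0.02169135] [1.79989194e+02 1.28337129e-02 1.38855520e+02] 0.05107364138157198 25.000137097667903
```

jog_arm:
  deltas:
    - [[-0.2,0,0,2,0],[-0.2,0,0,3.5,0],[-0.2,0,0,3.5,0],[-0.2,0,3.7,0,0],[-0.2,-0.3,4,0,0],[-0.2,0,4,0,0],[-0.2,0,3,0,0],[-0.2,0,0,0,0]]

```text
time_s: 13.05
tcp_pos: [0.5622, 0.047, 0.1115]
eef_rot: [180.0, -0.0, 139.0]
contact_force: [-0.3, -0.4, -1.1]
gripper_width: 0.0516
gripper_force: 25.0
```

jog_arm:
  deltas:
    - [[-0.2,0,0,-2,0],[-0.2,0,0,0,0],[-0.2,0,0,0,0],[-0.2,0,0,0,0]]

```text
time_s: 13.55
tcp_pos: [0.5627, 0.045, 0.0922]
eef_rot: [180.0, 0.0, 138.8]
contact_force: [0.6, -0.2, -0.5]
gripper_width: 0.0515
gripper_force: 25.0
```

Run:
```python
from h import *
im=r.capture("wrist"); cv2.imwrite("pics/w4.png",im[100:320,200:560])
im=r.capture("scene"); cv2.imwrite("pics/s4.png",cv2.resize(im[150:290,160:360],None,fx=3,fy=3))
s=r.get_state(); print(s["tcp_pos"],s["eef_rot"],s["contact_force"])
```

```text
[0.56260611 0.0451544  0.09211087] [1.79956649e+02 2.28500293e-02 1.38833960e+02] [-0.02959109 -0.60947866 -0.34007443]
```

View pics/s4.png

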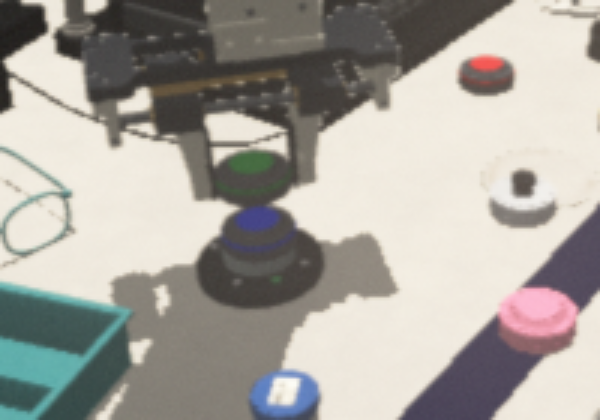

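Green at (253,163) hangs level, straight above the seated blue at (260,220). Lowering.

jog_arm:
  deltas:
    - [[-0.2,0,0,-1.2,0],[-0.2,0,0,-0.8,0],[-0.2,0,0,-0.4,0],[-0.2,0,0,-0.3,0],[-0.2,0,0,-0.2,0],[-0.2,0,0,0,0],[-0.2,0,0,0,0]]

```text
time_s: 14.52
tcp_pos: [0.5624, 0.0453, 0.0628]
eef_rot: [180.0, 0.0, 138.9]
contact_force: [-0.3, -0.1, -1.0]
gripper_width: 0.0517
gripper_force: 25.0
```

jog_arm:
  deltas:
    - [[-0.2,0,0,-0.1,0],[-0.2,0,0,0,0],[-0.2,0,0,-0.1,0],[-0.2,0,0,0,0]]

```text
time_s: 15.02
tcp_pos: [0.5625, 0.0453, 0.0616]
eef_rot: [180.0, 0.0, 138.9]
contact_force: [-3.4, 0.4, 9.1]
gripper_width: 0.0515
gripper_force: 25.0
```

Green is seated: 61.6 mm is 40 mm above its grasp height. I release it and go to amber.

jog_arm:
  deltas:
    - [[0.5,0,0,0,0],[0.5,0,0,0,0],[0.5,0,0,0,0],[0.5,0,0,3,0],[0.5,0,0,4,0],[0.5,0,0,5,0],[0.5,-1,-2,2,0.15],[0.5,-1.6,-4,0,0.17]]

```text
time_s: 16.02
tcp_pos: [0.5374, -0.0143, 0.2025]
eef_rot: [179.9, 0.2, 157.6]
contact_force: [0.7, -1.1, -0.6]
gripper_width: 0.0659
gripper_force: 0.0
```

jog_arm:
  deltas:
    - [[0.5,-1.6,-4,0,0.17],[0.5,-1.6,-4,0,0.17],[0.5,-1.6,-4,0,0.17],[0.5,-1.6,-4,0,0.17],[0.5,-1.6,-4,0,0.17],[0.5,-1.6,-4,0,0.17],[0.5,-1.3,-3.7,0,0.17],[0.5,0,0,0,0.17]]

```text
time_s: 17.02
tcp_pos: [0.4262, -0.2937, 0.2002]
eef_rot: [180.0, -0.0, -124.7]
contact_force: [-0.2, 0.5, 0.6]
gripper_width: 0.0656
gripper_force: 0.0
```

jog_arm:
  deltas:
    - [[0.5,0,0,0,0.15],[0.5,0,0,0,0.07],[0.5,0,0,0,0],[0.5,0,0,0,0]]

```text
time_s: 17.52
tcp_pos: [0.4273, -0.2917, 0.2005]
eef_rot: [180.0, 0.0, -112.4]
contact_force: [0.3, 0.1, -0.2]
gripper_width: 0.0652
gripper_force: 0.0
```

Run:
```python
from h import *
c=r.camera_info("wrist"); im=r.capture("wrist"); cv2.imwrite("pics/w5.png",im)
p,s=blob(im,(200,80,460,240),lambda h,S,V:(h>15)&(h<35)&(S>100)&(V>40)); print(p,s,plane("wrist",*p,.02,c).round(4))
s=r.get_state(); print(s["tcp_pos"],s["eef_rot"],s["contact_force"],s["joints"].round(0))
t=r.capture("top"); f=lambda a,b:(lambda h,S,V:(h>a)&(h<b)&(S>100)&(V>50))
p,q=blob(t,(220,138,252,168),f(45,85)); print("green stack",p,q,plane("top",*p,.060).round(4))
```

```text
[308.89581749  89.29429658] [  68    0   82   24 1315] [ 0.4014 -0.3764  0.02  ]
[ 0.42729073 -0.29165427  0.200488  ] [ 1.79991096e+02 -1.52620704e-04 -1.12358264e+02] [ 0.17523227 -0.06108975 -0.48289072] [-13.   8. -23.  -0. -59. -10.]
green stack [nan nan] [0. 0. 0. 0. 0.] [nan nan nan]
```

View pics/w5.png

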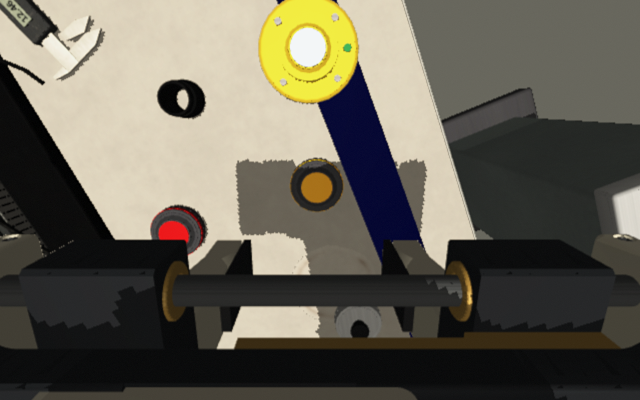

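Amber is at (317,187), the fake yellow light at (307,47) and red at (175,235), well clear.

Run:
```python
from h import *
c=r.camera_info("wrist"); im=cv2.imread("pics/w5.png")
p,s=blob(im,(298,166,338,208),lambda h,S,V:(h>10)&(h<35)&(S>100)&(V>100)); print(p,s,plane("wrist",*p,.02,c).round(4))
```

```text
[316.28042328 187.17592593] [  3   6  31  31 756] [ 0.4296 -0.2909  0.02  ]
```

jog_arm:
  deltas:
    - [[0.5,0.2,0,-4,0],[0.5,0,0,-5,0],[0.5,0,0,-4,0],[0.5,0,0,-3,0],[0.5,0,0,-1,0],[0.5,0,0,-0.8,0],[0.5,0,0,0,0],[0.5,0,0,0,0]]

```text
time_s: 18.62
tcp_pos: [0.43, -0.2919, 0.0235]
eef_rot: [-179.9, 0.0, -112.3]
contact_force: [0.2, -0.1, 0.4]
gripper_width: 0.066
gripper_force: 0.0
```

jog_arm:
  deltas:
    - [[-0.2,0,0,0,0],[-0.2,0,0,0,0],[-0.2,0,0,0,0],[-0.2,0,0,0,0],[-0.2,0,0,0,0],[-0.2,0,0,0,0]]

```text
time_s: 19.38
tcp_pos: [0.4295, -0.2918, 0.023]
eef_rot: [-180.0, -0.0, -112.3]
contact_force: [-0.9, 1.2, 6.5]
gripper_width: 0.0508
gripper_force: 25.0
```

jog_arm:
  deltas:
    - [[-0.2,0,0,2,0],[-0.2,0,0,4,0],[-0.2,0,0,5,0],[-0.2,1,3,1,0],[-0.2,1.7,4,0,0],[-0.2,1.7,4,0,0],[-0.2,1.7,4,0,0],[-0.2,1.7,4,0,0]]

```text
time_s: 20.38
tcp_pos: [0.5076, -0.1004, 0.1425]
eef_rot: [-180.0, 0.0, -112.3]
contact_force: [0.3, 0.7, -1.4]
gripper_width: 0.0512
gripper_force: 25.0
```

jog_arm:
  deltas:
    - [[-0.2,1.7,4,0,0],[-0.2,1.7,4,0,0],[-0.2,1.5,4,0,0],[-0.2,1,2.3,0,0],[-0.2,0,0,-2,0],[-0.2,0,0,0,0],[-0.2,0,0,0,0],[-0.2,0,0,0,0]]

```text
time_s: 21.38
tcp_pos: [0.5666, 0.0409, 0.1233]
eef_rot: [-180.0, 0.0, -112.3]
contact_force: [-0.0, -0.6, -0.6]
gripper_width: 0.0514
gripper_force: 25.0
```

Run:
```python
from h import *
im=r.capture("scene"); cv2.imwrite("pics/s5.png",cv2.resize(im[150:290,160:360],None,fx=3,fy=3))
w=r.capture("wrist"); c=r.camera_info("wrist")
cv2.imwrite("pics/w6.png",w)
s=r.get_state(); print(s["tcp_pos"],s["eef_rot"],s["contact_force"],s["gripper_width"])
```

```text
[0.56656062 0.04102231 0.12322709] [-1.79956626e+02  3.94928225e-02 -1.12314265e+02] [-0.23232965  0.08012004 -0.30414686] 0.051070579922329766
```

View pics/s5.png

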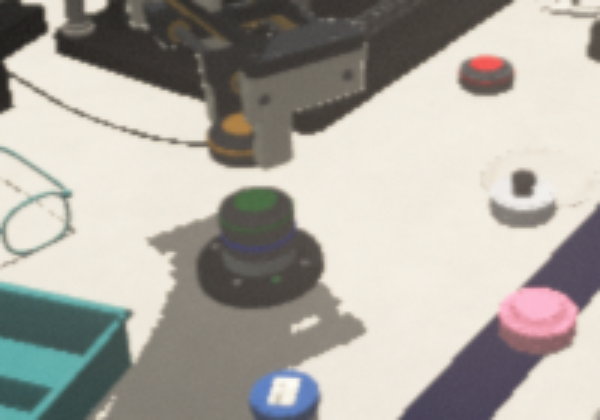

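Blue and green stand straight at (258,225), and amber is held level above at (238,135). Lowering onto green.

jog_arm:
  deltas:
    - [[-0.2,0.05,0.05,-2,0],[-0.2,0,0,-1.2,0],[-0.2,0,0,-0.5,0],[-0.2,0,0,-0.3,0],[-0.2,0,0,-0.3,0],[-0.2,0,0,-0.1,0],[-0.2,0,0,0,0],[-0.2,0,0,0,0]]

```text
time_s: 22.48
tcp_pos: [0.567, 0.0418, 0.079]
eef_rot: [-180.0, 0.0, -112.3]
contact_force: [-1.9, 0.1, 5.2]
gripper_width: 0.0511
gripper_force: 25.0
```

jog_arm:
  deltas:
    - [[0.5,0,0,0,0],[0.5,0,0,0,0],[0.5,0,0,0,0],[0.5,0,0,3,0],[0.5,0,0,4,0],[0.5,0,0,5,0],[0.5,-1,-2,0,0],[0.5,-2.5,-3,0,0]]

```text
time_s: 23.48
tcp_pos: [0.5318, -0.0084, 0.1984]
eef_rot: [-180.0, 0.0, -112.2]
contact_force: [0.2, -0.8, -0.9]
gripper_width: 0.0657
gripper_force: 0.0
```

jog_arm:
  deltas:
    - [[0.5,-3,-4,0,0],[0.5,-3,-4,0,0],[0.5,-2.7,-4,0,0],[0.5,0,0,0,0],[0.5,0,0,0,0]]

```text
time_s: 24.1
tcp_pos: [0.4448, -0.1285, 0.1984]
eef_rot: [-180.0, 0.0, -112.3]
contact_force: [0.9, 0.5, -0.4]
gripper_width: 0.066
gripper_force: 0.0
```

Run:
```python
from h import *
c=r.camera_info("wrist"); im=r.capture("wrist"); cv2.imwrite("pics/w7.png",im)
s=r.get_state(); print(s["tcp_pos"],s["eef_rot"],s["contact_force"])
p,q=blob(im,(290,150,350,225),lambda h,S,V:V<70); print("knob",p,q,plane("wrist",*p,.03,c).round(4))
V=np.array(c["view"]); P=V@[.4452,-.1286,.03,1]; print("expect px",c["cx"]+c["fx"]*P[0]/-P[2],c["cy"]-c["fy"]*P[1]/-P[2])
```

```text
[ 0.4451174  -0.12805237  0.19838863] [-1.79995052e+02  4.68097985e-03 -1.12291909e+02] [ 0.31341789 -0.22291517 -0.47231793]
knob [316.61695906 188.43567251] [ 17  28  21  22 342] [ 0.4461 -0.1292  0.03  ]
expect px 317.775373384456 188.59539861925595
```

View pics/w7.png

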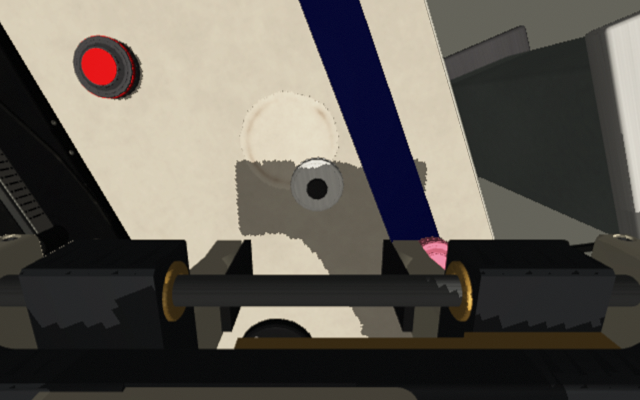

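The cap knob is at (317,188) on clear ground, giving (0.446,-0.129). Going down and gripping.

jog_arm:
  deltas:
    - [[0.5,0.1,-0.05,-4,0],[0.5,0,0,-5,0],[0.5,0,0,-4,0],[0.5,0,0,-3,0],[0.5,0,0,-1,0],[0.5,0,0,-0.6,0],[0.5,0,0,0,0],[0.5,0,0,0,0]]

```text
time_s: 25.15
tcp_pos: [0.4466, -0.1286, 0.0235]
eef_rot: [-179.9, 0.1, -112.3]
contact_force: [0.2, -0.5, 0.1]
gripper_width: 0.0654
gripper_force: 0.0
```

jog_arm:
  deltas:
    - [[-0.2,0,0,0,0],[-0.2,0,0,0,0],[-0.2,0,0,0,0],[-0.2,0,0,0,0],[-0.2,0,0,0,0],[-0.2,0,0,0,0]]

```text
time_s: 25.9
tcp_pos: [0.446, -0.1288, 0.023]
eef_rot: [-180.0, 0.0, -112.3]
contact_force: [-1.9, 0.3, 6.6]
gripper_width: 0.0509
gripper_force: 25.0
```

jog_arm:
  deltas:
    - [[-0.2,0,0,2,0],[-0.2,0,0,5,0],[-0.2,0,0,5,0],[-0.2,2,3,0,0],[-0.2,2.8,4,0,0],[-0.2,2.8,4,0,0],[-0.2,2.8,4,0,0],[-0.2,1.7,2.1,0,0]]

```text
time_s: 26.9
tcp_pos: [0.5678, 0.0442, 0.1422]
eef_rot: [180.0, -0.0, -112.2]
contact_force: [-0.6, -0.4, -0.2]
gripper_width: 0.051
gripper_force: 25.0
```

jog_arm:
  deltas:
    - [[-0.2,0,0,-0.5,0],[-0.2,0,0,0,0],[-0.2,0,0,0,0]]

```text
time_s: 27.28
tcp_pos: [0.5662, 0.0415, 0.1376]
eef_rot: [180.0, -0.0, -112.3]
contact_force: [-0.8, 0.3, -0.8]
gripper_width: 0.0506
gripper_force: 25.0
```

Run:
```python
from h import *
im=r.capture("scene"); cv2.imwrite("pics/s6.png",cv2.resize(im[110:270,160:360],None,fx=3,fy=3))
s=r.get_state(); print(s["tcp_pos"],s["eef_rot"],s["contact_force"],s["gripper_width"])
```

```text
[0.56642451 0.04158719 0.13775847] [-1.79998752e+02  2.53322777e-03 -1.12331039e+02] [ 0.14738863  0.69151455 -0.6384064 ] 0.05091892931875859
```

View pics/s6.png

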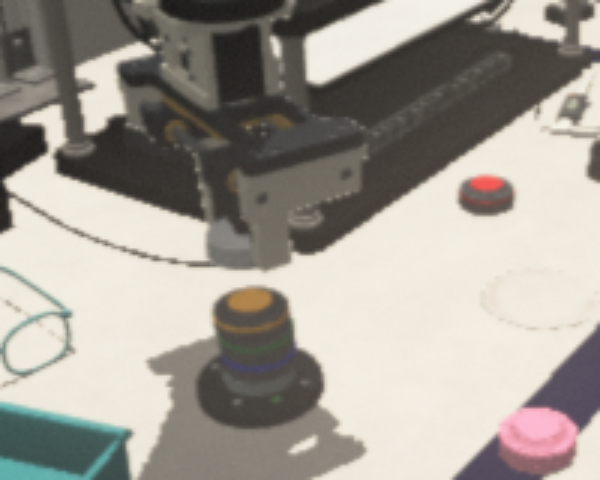

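The three-filter stack is straight at (255,340), with amber on top and the cap level above it. Lowering.

jog_arm:
  deltas:
    - [[-0.2,0.05,0,-2,0],[-0.2,0,0,-1.1,0],[-0.2,0,0,-0.5,0],[-0.2,0,0,-0.3,0],[-0.2,0,0,-0.3,0],[-0.2,0,0,-0.1,0],[-0.2,0,0,0,0],[-0.2,0,0,0,0]]

```text
time_s: 28.32
tcp_pos: [0.5675, 0.0423, 0.095]
eef_rot: [-180.0, 0.0, -112.3]
contact_force: [-1.9, 0.2, 4.2]
gripper_width: 0.0511
gripper_force: 25.0
```

jog_arm:
  deltas:
    - [[0.5,0,0,0,0],[0.5,0,0,0,0],[0.5,0,0,0,0],[0.5,0,0,3,0],[0.5,0,0,4,0],[0.5,0,0,5,0],[0.5,-2,-4,0,0],[0.5,-2,-4,0,0]]

```text
time_s: 29.32
tcp_pos: [0.527, -0.0382, 0.2151]
eef_rot: [-179.9, 0.1, -112.2]
contact_force: [0.7, -1.0, -0.8]
gripper_width: 0.0655
gripper_force: 0.0
```

jog_arm:
  deltas:
    - [[0.5,-2,-4,0,0],[0.5,-2,-4,0,0],[0.5,0,0,0,0],[0.5,0,0,0,0]]

```text
time_s: 29.82
tcp_pos: [0.4875, -0.1178, 0.2147]
eef_rot: [-180.0, 0.0, -112.3]
contact_force: [0.2, 0.2, -0.2]
gripper_width: 0.0659
gripper_force: 0.0
```

Run:
```python
from h import *
im=r.capture("scene"); cv2.imwrite("pics/s7.png",cv2.resize(im[130:290,160:390],None,fx=3.4,fy=3.4))
s=r.get_state(); print(s["tcp_pos"],s["contact_force"],s["time_s"])
```

```text
[ 0.48770387 -0.11742393  0.21459545] [ 0.20254668 -0.0626392  -0.12544377] 29.875
```

View pics/s7.png

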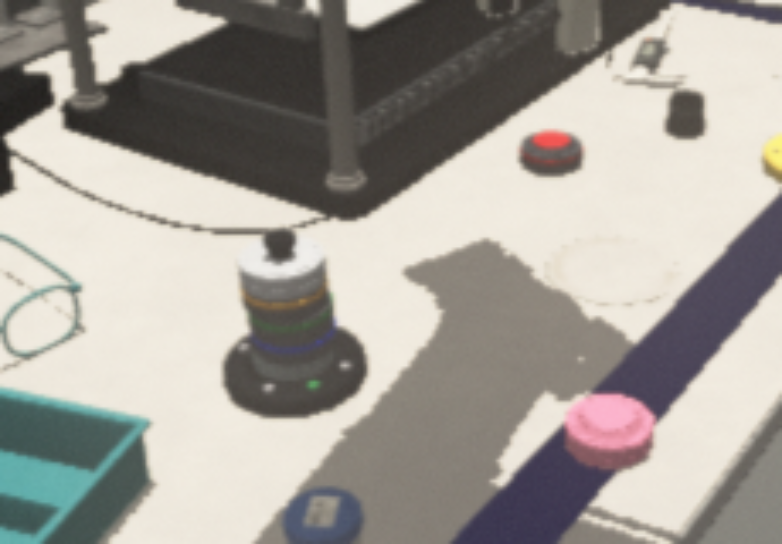

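The picture shows the complete stack at (288,320): blue, green, amber, then the cap. It is straight with even gaps, and red, the jar and the loupe are where they were. I'm handing in.

```bash
python3 -c "
from plant import r
print(r.close_job())"
```

```text
the job is handed in; nothing more can be done
None
```

The stack is built on the black test light in the order blue, green, amber, dust cap; each piece seated at its expected height, the last picture showed it straight, and the job was handed in at about 30 s with the red filter, jar and loupe not touched.

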